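# Uncap a pump dispenser and prime it

### The arm

A 6-joint arm with a two-finger parallel gripper is mounted at the origin on a cart in front of the work surface, level with it; the furniture and walls round the work are solid. World frame = base frame: x ahead of the robot, y to its left, z up, the work surface at z = 0. Lengths are in m, angles in rad, forces in N, time in s.
With the tool pointing down it reaches from about 0.4 to 0.825 m from the base axis. Payload 7 kg.
Tool frame: the origin (TCP) lies midway between the tips of the shut fingers; the grasp point (between the pads) lies 19 mm behind it (r.tcp_to_grasp is the distance from the TCP to the grasp point, in m); z points along the fingers, y is the line along which they close (so a half turn about z gives the same grasp; the last joint's range is limited). The gripper opens to 85 mm and grips with 20 to 120 N. Pads are 22 mm wide; open, the fingers measure 114 mm over their backs; the gripper's body (76 mm by 85 mm) begins 54 mm behind the grasp point. The pads swing forward as they close: fully open they stand 13 mm farther back than shut.
Start: joints at [-0.997, 0.359, 0.012, 0, -1.224, -0.288], TCP at [0.19, -0.648, 0.202] pointing down, gripper open.
Joint ranges: [-3.07, 3.07], [-1.43, 2.12], [-1.02, 1.25], [-3.03, 1.67], [-3.05, -0], [-3.03, 3.03]. Speed limits (rad/s): [2.39, 2.39, 3.01, 3.14, 3.14, 3.14].

### API

Orientations are given as a unit quaternion [x, y, z, w].
In Python, from cell import r gives the robot as it stands.
- The arm moves only by the tool send_rows, never from a script. Its argument "commands" is a list of rows, each a list of 7 numbers: the shift along the world's x, y, z in m, then the turn, a rotation vector about the world's x, y, z in rad, then the finger opening in m, from 0 to 0.0854. In form: [[dx, dy, dz, ax, ay, az, jaw], ...]. A call has 1 to 10 rows; each row shifts and turns the commanded pose from where the row before left it; what a row does not reach is not made up. A row lasts 1/8 s, in which the tool goes at most 62.5 mm and 10.7 degrees, less where a joint would pass 70% of its speed; a pose out of reach is approached as far as the arm can. A call with a gripper value outside its range is refused whole. The fingers move at their own pace and stop on an object; the grip force is fixed at half the most. Time passes only in rows, so rows that do not move let the fingers close. It gives the time, the measured TCP pose, the force, the opening and the grip force at its end, in the units of the state.
- r.observe(): the state, without advancing time (a new reading comes with each control period).
- r.get_image(name): name is "side" or "top" or "wrist"; returns the picture (480x640x3 uint8, red, green, blue); there is no depth.
- r.get_calibration(name): a dict with "fx", "fy", "cx", "cy" (pixels), "k1" (the pictures are not rectified: a ray, as slopes to the right and down, at radius r is drawn at 1 + k1 r^2 times it, then the intrinsics apply), "T" (4x4, takes a point from camera to world coordinates). Camera axes: x right, y up, looking along -z (the intrinsics and any distortion apply to the point x, -y, -z); pixel columns grow to the right and rows downward; lengths in m; the calibration is good to about 2 mm. A picture is of the moment at which its call begins: read the wrist's pose just before it. get_calibration takes no time and is no camera call; for the wrist camera it gives the pose at the moment of the call.
- r.finish_job(): hands the job in; it is judged then, once.
The state is a dict: "t": time; "joint_pos": joint angles; "joint_velocities": joint speeds; "joint_efforts": joint torques, N m; "tcp_pos": TCP position; "tcp_rot": TCP orientation; "wrist_force": force on the tool from outside, world axes, zero at the start; "torque": the same for the moment, N m; "grip_width": opening from 0.0 (shut) to 1.0 (fully open); "grip_force": force on a finger pad.
Only numpy, scipy, OpenCV 4.12 (cv2) and the standard library are available. Lean on these libraries where they do the work, as an engineer would, in place of code of your own. Each camera call takes 0.05 s, during which the arm holds its last target. There are 200 camera calls.

### The job

Make the red-capped pump dispenser ready for use: lift its red cap off and set it, open side down, into the dish of the cap holder without dropping it, then press the bared pump head all the way down to its stop and let it rise again. Leave both dispensers standing upright where they are, the blue-capped one with its cap on.

Things in the scene. Friction and masses are not known exactly. Their poses are not given: they have to be found in the camera images.
- red_dispenser: Red-banded pump dispenser, loose and heavy (about 0.6 kg): an upright white bottle 72 mm across with a red band round it and a flat shoulder 90 mm up. A grey ribbed collar (34 mm across, up to 102 mm) stands on the shoulder, with the pump head above it, all covered by the red cap at the start. Origin: centre of its underside; z up
- red_cap: Red cap of the red dispenser, loose: a ribbed round cup 50 mm across outside, 42 mm inside, 52 mm tall, closed at the top, open below; at the start it stands over the pump on the bottle's shoulder, lifts straight off and must rise 40 mm to clear the pump head. Origin: centre of its open rim (its lowest plane); z points to its closed top. About 35 g
- red_pump_top (a point): Centre of the top face of the red dispenser's steel pump head (a round head 30 mm across and 8 mm thick, 128 mm above the bench when up, hidden under the cap at the start)
- red_pump (a joint): Stroke of the red dispenser's pump head, downward: 0 = up at rest, 0.012 m = down at its stop; a spring (3 N at the top, about 7 N at the stop) raises it again
- cap_holder: Cap holder fixed to the bench: a round aluminium foot 76 mm across, a dark post and on it a round dish, 66 mm across outside, 58 mm inside, with its floor 70 mm and its rim 78 mm above the bench. Origin: centre of its underside; z up. (Overhead, a fixed fume hose hangs down to 0.41 m above the bench to the right of the work, at x over 0.47 m and y below -0.1 m: keep the arm clear of it)
- holder_floor (a point): Centre of the floor of the holder's dish, 70 mm above the bench; the rim rises 8 mm above it
- blue_dispenser: Blue-banded pump dispenser, loose and heavy (about 0.6 kg): an upright white bottle 72 mm across with a blue band round it and a flat shoulder 90 mm up. A grey ribbed collar (34 mm across, up to 102 mm) stands on the shoulder, under the blue cap; otherwise the twin of the red one. Origin: centre of its underside; z up
- blue_cap: Blue cap of the blue dispenser, loose: a ribbed round cup 50 mm across outside, 42 mm inside, 52 mm tall, closed at the top, open below; at the start it stands over the pump on the bottle's shoulder, lifts straight off and must rise 40 mm to clear the pump head. Origin: centre of its open rim (its lowest plane); z points to its closed top. About 35 g; to be left on
Mind the look-alikes: they are no part of the job. Several things have the shape of the red_cap; the one meant has the colours described above.

How it is judged:
By the outcome, as a careful person would: the job done as asked, in the order asked, and still so for the second after the job is handed in, with the robot touching nothing.
It also fails if it takes over 51 s, if anything falls off the work surface, if the arm or the gripper's body presses on something with over 40 N, if the wrist force passes 120 N, or if a joint passes its speed limit or range.

## Working session

There is one attempt and no reset: what is moved stays moved. The work goes in short steps, Python scripts to look and compute and a tool call to move; the robot and the scene stay as the last step left them, time stands still between calls to the robot, and variables do not carry over. Pictures are saved under pics/ and viewed, at most 12 in all, crops included, and the job is handed in when it is done.

Besides the shell and the picture viewer there is one more tool, called after "Request:" as name(argument=value, ...), one argument or row to a line, values as JSON. send_rows: Moves the arm, as the interface text tells. Its arguments: {"type":"object","properties":{"commands":{"type":"array","items":{"type":"array","items":{"type":"number"}}}},"required":["commands"]}

```bash
mkdir -p pics; ls; cat > h.py <<'E'
import numpy as np, cv2
from cell import r
def ray(c,u,v):
    x=(u-c["cx"])/c["fx"]; y=(v-c["cy"])/c["fy"]
    xd=np.array([x,y]); p=xd.copy()
    for _ in range(20): p=xd/(1+c["k1"]*(p@p))
    T=np.array(c["T"]); d=T[:3,:3]@np.array([p[0],-p[1],-1]); return T[:3,3],d/np.linalg.norm(d)
def plane(c,u,v,z):
    o,d=ray(c,u,v); return o+d*(z-o[2])/d[2]
def proj(c,P):
    T=np.array(c["T"]); q=T[:3,:3].T@(np.array(P)-T[:3,3]); x=q[0]/-q[2]; y=-q[1]/-q[2]; f=1+c["k1"]*(x*x+y*y)
    return np.array([c["cx"]+c["fx"]*x*f, c["cy"]+c["fy"]*y*f])
def two(c1,p1,c2,p2):
    o1,d1=ray(c1,*p1);o2,d2=ray(c2,*p2)
    s=np.linalg.lstsq(np.c_[d1,-d2],o2-o1,rcond=None)[0]
    a=o1+d1*s[0];b=o2+d2*s[1]; return (a+b)/2,np.linalg.norm(a-b)
def snap(n,f):
    c=r.get_calibration(n); im=cv2.cvtColor(np.array(r.get_image(n)),cv2.COLOR_RGB2BGR); cv2.imwrite("pics/"+f,im); return c,im
def blobs(im,col,amin=60):
    h=cv2.cvtColor(im,cv2.COLOR_BGR2HSV); H,S,V=cv2.split(h)
    m=((S>110)&(V>50)&(((H<8)|(H>172)) if col=='red' else ((H>95)&(H<130)))).astype(np.uint8)
    n,l,s,ce=cv2.connectedComponentsWithStats(m)
    return [(s[i].tolist(),ce[i].round(1).tolist()) for i in range(1,n) if s[i][4]>amin]
E
python3 - <<'E'
from h import *
ims=[]
for n in("top","side","wrist"):
    c,im=snap(n,n+"0.png")
    print(n,np.round(c["T"],3).tolist(),c["fx"],c["k1"])
    for col in("red","blue"):
        for b in blobs(im,col): print(col,b)
s=r.observe();print(s["t"],s["tcp_pos"],s["tcp_rot"])
E
```

```text
pics
top [[-0.005, 0.987, -0.158, 0.477], [-1.0, -0.003, 0.017, 0.027], [0.016, 0.158, 0.987, 0.965], [0.0, 0.0, 0.0, 1.0]] 597.7473001267597 0.05517649389213665
red ([583, 98, 9, 13, 88], [586.8, 103.8])
red ([516, 201, 56, 31, 843], [542.4, 216.2])
red ([362, 212, 43, 58, 344], [380.8, 241.4])
red ([309, 282, 35, 36, 1017], [326.0, 299.5])
red ([545, 318, 10, 9, 68], [549.5, 322.1])
red ([525, 327, 9, 10, 70], [528.8, 331.7])
blue ([352, 76, 25, 32, 141], [361.2, 86.1])
blue ([367, 83, 14, 12, 93], [374.3, 88.5])
blue ([379, 84, 27, 20, 183], [394.1, 94.4])
blue ([387, 104, 14, 14, 72], [393.9, 109.0])
blue ([206, 119, 27, 23, 369], [219.3, 130.2])
blue ([195, 137, 21, 22, 129], [203.5, 146.7])
blue ([217, 138, 20, 16, 96], [228.5, 145.9])
blue ([196, 308, 17, 45, 105], [207.3, 329.6])
blue ([157, 311, 43, 37, 1240], [178.2, 329.4])
blue ([450, 335, 50, 58, 1001], [471.6, 361.7])
side [[0.19, -0.528, 0.828, 1.467], [0.982, 0.087, -0.17, -0.127], [0.018, 0.845, 0.535, 0.644], [0.0, 0.0, 0.0, 1.0]] 624.1050019817081 0.040818809504789666
red ([264, 175, 31, 40, 1078], [279.3, 194.2])
red ([260, 219, 40, 24, 502], [280.0, 233.9])
red ([203, 224, 28, 29, 383], [217.4, 239.1])
red ([208, 270, 44, 34, 484], [231.6, 288.0])
red ([27, 302, 62, 31, 968], [58.8, 316.9])
red ([187, 320, 36, 36, 543], [205.7, 339.8])
red ([17, 322, 8, 14, 69], [20.7, 328.9])
blue ([373, 157, 29, 37, 928], [387.0, 175.2])
blue ([366, 202, 38, 20, 431], [384.4, 213.1])
blue ([129, 218, 38, 26, 406], [149.4, 232.2])
blue ([405, 335, 33, 21, 373], [421.3, 345.0])
wrist [[-0.281, -0.925, -0.256, 0.126], [0.96, -0.271, -0.077, -0.666], [0.002, -0.268, 0.964, 0.374], [0.0, 0.0, 0.0, 1.0]] 341.726273349157 -0.06168491902781599
red ([10, 373, 12, 25, 120], [15.1, 384.4])
blue ([522, 438, 29, 42, 463], [533.5, 461.9])
0.15 [ 0.19017093 -0.64724546  0.20096943] [-1.42372998e-01  9.89812868e-01  6.25960690e-04 -1.55890488e-04]
```

View pics/top0.png

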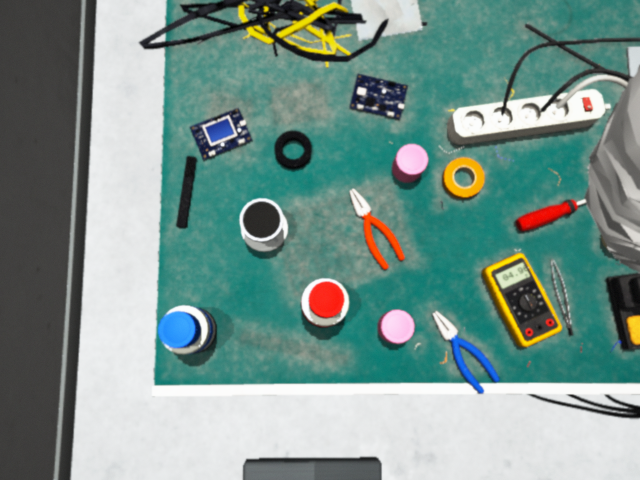

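View pics/side0.png

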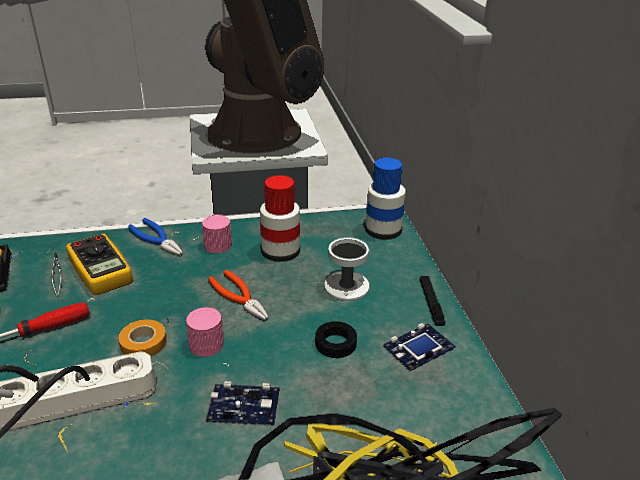

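Candidates in the top view:
- Red cap on the red-banded bottle at (326,299).
- Pink caps at (410,162) and (397,326).
- Blue cap at (178,329).
- Other red things: pliers at (381,241) and the screwdriver at (542,216).

The holder dish is at (264,222) in the top view and (348,250) in the side view. I choose (326,299), which is (279,194) in the side view, and will check it in a close crop.

```bash
python3 - <<'E'
from h import *
t=cv2.imread("pics/top0.png");s=cv2.imread("pics/side0.png")
a=cv2.resize(t[190:330,230:370],(560,560),interpolation=cv2.INTER_CUBIC)[:, :400]
def crop(im,x,y,w,h,k): return cv2.resize(im[y:y+h,x:x+w],None,fx=k,fy=k,interpolation=cv2.INTER_CUBIC)
A=crop(t,234,192,120,140,4);A=cv2.resize(A,(480,560));B=crop(s,258,170,44,95,4)[:280];B2=crop(s,322,232,50,70,4)[:280]
R=np.zeros((560,200,3),np.uint8);R[:B.shape[0],:B.shape[1]]=B;R[280:280+B2.shape[0],:B2.shape[1]]=B2
cv2.imwrite("pics/crop0.png",np.hstack([A,R]))
# value profile along cap axis
for n,im,(x0,x1,y0,y1) in(("top",t,(300,350,275,325)),("side",s,(258,300,170,218))):
    h=cv2.cvtColor(im[y0:y1,x0:x1],cv2.COLOR_BGR2HSV);m=((h[...,1]>110)&(h[...,2]>50)&((h[...,0]<8)|(h[...,0]>172)))
    V=h[...,2]; print(n,np.percentile(V[m],[5,25,50,75,95]))
    thr=cv2.threshold(V[m].reshape(-1,1),0,255,cv2.THRESH_OTSU)[0]
    mm=(m&(V>thr)).astype(np.uint8)
    cs=max(cv2.findContours(mm,cv2.RETR_EXTERNAL,cv2.CHAIN_APPROX_NONE)[0],key=cv2.contourArea)
    e=cv2.fitEllipse(cs);print(thr,e[0][0]+x0,e[0][1]+y0,e[1:],cv2.boundingRect(cs))
E
```

```text
top [231. 253. 253. 253. 253.]
203.0 326.11134147644043 298.9270191192627 ((34.36511993408203, 34.44442367553711), 73.3599624633789) (9, 7, 35, 35)
side [ 73.    92.   103.   221.75 231.  ]
159.0 278.82818031311035 182.05435466766357 ((12.557571411132812, 28.435728073120117), 89.90863037109375) (7, 6, 29, 13)
```

View pics/crop0.png

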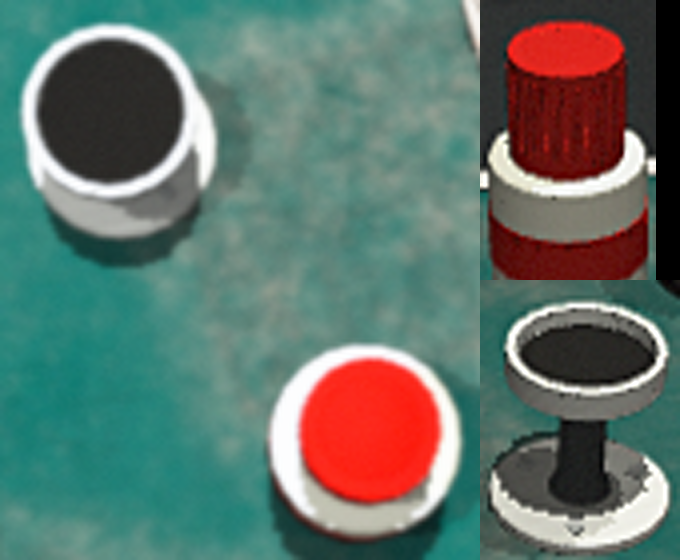

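The crop confirms a red cap on the red-banded bottle. The empty dish rim is centred at about (262,220) in top and (348.6,249) in side. Next I triangulate.

```bash
python3 - <<'E'
from h import *
ct=r.get_calibration("top");cs=r.get_calibration("side")
print("cap top",two(ct,(326.1,298.9),cs,(278.8,182.0)),plane(ct,326.1,298.9,.142),plane(cs,278.8,182,.142))
t=cv2.imread("pics/top0.png")
print("rim",two(ct,(262.1,219.8),cs,(348.6,249)),plane(ct,262.1,219.8,.078),plane(cs,348.6,249,.078))
g=cv2.cvtColor(t,cv2.COLOR_BGR2HSV)[190:260,230:300]
m=(g[...,2]<80).astype(np.uint8);c=max(cv2.findContours(m,cv2.RETR_EXTERNAL,cv2.CHAIN_APPROX_NONE)[0],key=cv2.contourArea);e=cv2.fitEllipse(c);print(e);
print("floor by top",plane(ct,e[0][0]+230,e[0][1]+190,.074))
print("blue",plane(ct,178,329,.142))
E
```

```text
cap top (array([ 0.53011008, -0.00887347,  0.13985309]), np.float64(0.002069626970529248)) [ 0.53011602 -0.00775841  0.142     ] [ 0.53389045 -0.01038662  0.142     ]
rim (array([0.65456596, 0.08577524, 0.0745957 ]), np.float64(0.000854707682041855)) [0.65380148 0.08513027 0.078     ] [0.65943819 0.08493732 0.078     ]
((31.095149993896484, 29.297218322753906), (34.11985778808594, 34.558143615722656), 80.78857421875)
floor by top [0.65537667 0.08692083 0.074     ]
blue [0.49061102 0.19330505 0.142     ]
```

Request:
send_rows(
  commands=[
    [-0.0125, 0.047, 0, 0, 0, 0, 0.0854],
    [-0.0125, 0.047, 0, 0, 0, 0, 0.0854],
    [-0.0125, 0.047, 0, 0, 0, 0, 0.0854],
    [-0.0125, 0.047, 0, 0, 0, 0, 0.0854],
    [0.04, 0.0325, 0, 0, 0, 0, 0.0854],
    [0.04, 0.0325, 0, 0, 0, 0, 0.0854],
    [0.04, 0.0325, 0, 0, 0, 0, 0.0854],
    [0.04, 0.0325, 0, 0, 0, 0, 0.0854],
    [0.023, 0.043, 0, 0, 0, 0, 0.0854],
    [0.023, 0.043, 0, 0, 0, 0, 0.0854],
  ],
)

```text
t: 1.4
tcp_pos: [0.3468, -0.2421, 0.2016]
tcp_rot: [-0.142, 0.99, 0.0, -0.0]
wrist_force: [0.6, -0.1, -0.5]
grip_width: 1.001
grip_force: 0.0
```

Request:
send_rows(
  commands=[
    [0.016, 0.044, 0, 0, 0, 0, 0.0854],
    [0.016, 0.044, 0, 0, 0, 0, 0.0854],
    [0.016, 0.044, 0, 0, 0, 0, 0.0854],
    [0.018, 0.05, 0.01, 0, 0, 0, 0.0854],
    [0.018, 0.05, 0.01, 0, 0, 0, 0.0854],
    [0.03, 0, 0, 0, 0, 0, 0.0854],
    [0, 0, 0, 0, 0, 0, 0.0854],
    [0, 0, 0, 0, 0, 0, 0.0854],
  ],
)

```text
t: 2.4
tcp_pos: [0.4596, -0.0119, 0.2212]
tcp_rot: [-0.142, 0.99, -0.0, -0.001]
wrist_force: [-0.4, -0.1, 0.1]
grip_width: 1.001
grip_force: 0.0
```

```bash
python3 - <<'E'
from h import *
s=r.observe();print(s["tcp_pos"],s["joint_pos"])
c,im=snap("wrist","w1.png")
for b in blobs(im,"red",300):print(b)
print(proj(c,[.531,-.009,.142]),proj(c,[.655,.0855,.078]))
E
```

```text
[ 0.45958977 -0.01190566  0.22122488] [ 4.04228493e-01 -1.73598169e-02 -4.07092322e-01 -2.48897418e-04
 -1.18232137e+00 -1.68963013e+00]
([273, 248, 62, 28, 409], [305.9, 255.8])
([268, 274, 61, 76, 3638], [299.1, 312.9])
([0, 283, 41, 21, 719], [17.9, 293.4])
([208, 286, 22, 72, 700], [220.7, 324.1])
[296.83658247 319.02985541] [352.03485792 406.70179918]
```

View pics/w1.png

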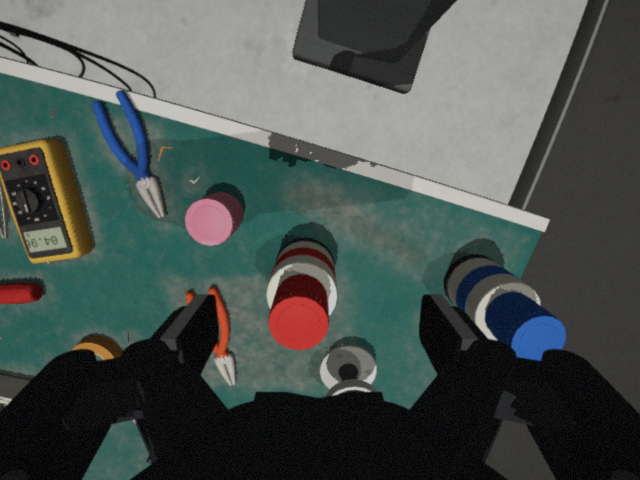

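Wrist view: the cap's bright top face is at about (299,320), clear between the open fingers. The pink cap at (210,221) and the blue cap at (535,330) are well away. Next I refine the position.

```bash
cat >> h.py <<'E'
def face(im,box):
    x0,x1,y0,y1=box
    h=cv2.cvtColor(im[y0:y1,x0:x1],cv2.COLOR_BGR2HSV);m=((h[...,1]>110)&(h[...,2]>50)&((h[...,0]<8)|(h[...,0]>172)))
    V=h[...,2]; thr=cv2.threshold(V[m].reshape(-1,1),0,255,cv2.THRESH_OTSU)[0]
    mm=cv2.morphologyEx((m&(V>thr)).astype(np.uint8),cv2.MORPH_OPEN,np.ones((3,3)))
    cs=max(cv2.findContours(mm,cv2.RETR_EXTERNAL,cv2.CHAIN_APPROX_NONE)[0],key=cv2.contourArea)
    e=cv2.fitEllipse(cs); return (e[0][0]+x0,e[0][1]+y0),e[1]
E
python3 - <<'E'
from h import *
c=r.get_calibration("wrist");im=cv2.imread("pics/w1.png")
p,a=face(im,(262,335,272,355));print(p,a)
ct=r.get_calibration("top");cs=r.get_calibration("side")
for z in(.140,.142):print(plane(c,*p,z),plane(ct,326.1,298.9,z),plane(cs,278.8,182,z))
print(two(c,p,cs,(278.8,182)),two(c,p,ct,(326.1,298.9)))
E
```

```text
(298.0896644592285, 322.8707847595215) (52.638832092285156, 59.0170783996582)
[ 0.53530693 -0.00705835  0.14      ] [ 0.53024412 -0.00784196  0.14      ] [ 0.53017525 -0.0099237   0.14      ]
[ 0.53420755 -0.00724379  0.142     ] [ 0.53011602 -0.00775841  0.142     ] [ 0.53389045 -0.01038662  0.142     ]
(array([ 0.53392284, -0.00882812,  0.1421623 ]), np.float64(0.0031318118737905915)) (array([ 0.52967907, -0.00770799,  0.15007698]), np.float64(0.000595060010553872))
```

Request:
send_rows(
  commands=[
    [0.0365, 0.0018, 0, 0, 0, 0, 0.0854],
    [0.0365, 0.0017, 0, 0, 0, 0, 0.0854],
    [0, 0, -0.04, 0, 0, 0, 0.0854],
    [0, 0, -0.04, 0, 0, 0, 0.0854],
    [0, 0, -0.025, 0, 0, 0, 0.0854],
    [0, 0, -0.016, 0, 0, 0, 0.0854],
    [0, 0, 0, 0, 0, 0, 0.0854],
    [0, 0, 0, 0, 0, 0, 0.065],
  ],
)

```text
t: 3.45
tcp_pos: [0.534, -0.0081, 0.1019]
tcp_rot: [-0.142, 0.99, 0.0, 0.001]
wrist_force: [-0.3, 0.2, 0.2]
grip_width: 0.816
grip_force: 0.0
```

```bash
python3 - <<'E'
from h import *
s=r.observe();print(s["tcp_pos"],s["grip_width"],s["wrist_force"])
c,im=snap("wrist","w2.png")
print(proj(c,[.532,-.0085,.142]))
E
```

```text
[ 0.53399769 -0.00810714  0.10188712] 0.8161839105319522 [-0.29246772  0.18346842  0.22703937]
[317.97719719 304.54241915]
```

View pics/w2.png

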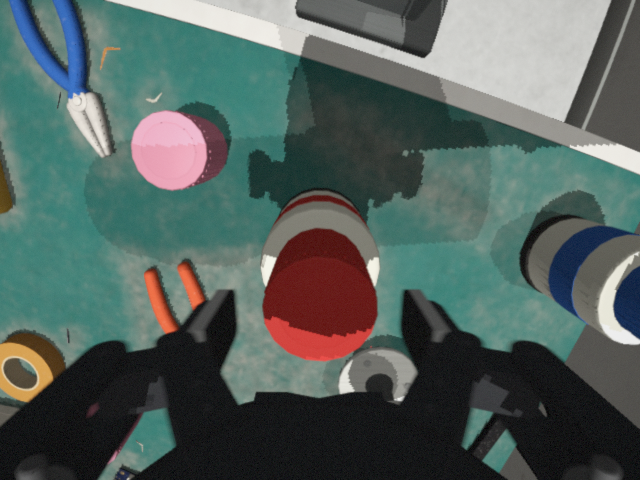

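The cap's face is centred at about (320,304), midway between the pads (234 and 404), as predicted. Closing.

Request:
send_rows(
  commands=[
    [-0.0015, 0, 0, 0, 0, 0, 0.056],
    [0, 0, 0, 0, 0, 0, 0.05],
    [0, 0, 0, 0, 0, 0, 0.04],
    [0, 0, 0, 0, 0, 0, 0.03],
    [0, 0, 0, 0, 0, 0, 0.03],
    [0, 0, 0, 0, 0, 0, 0.03],
  ],
)

```text
t: 4.25
tcp_pos: [0.5326, -0.008, 0.1021]
tcp_rot: [-0.143, 0.99, -0.0, 0.001]
wrist_force: [-1.6, 0.1, 7.3]
grip_width: 0.549
grip_force: 61.2
```

Request:
send_rows(
  commands=[
    [0, 0, 0.01, 0, 0, 0, 0.03],
    [0, 0, 0.015, 0, 0, 0, 0.03],
    [0, 0, 0.025, 0, 0, 0, 0.03],
    [0, 0, 0.025, 0, 0, 0, 0.03],
    [0, 0, 0.015, 0, 0, 0, 0.03],
    [0, 0, 0, 0, 0, 0, 0.03],
    [0, 0, 0, 0, 0, 0, 0.03],
  ],
)

```text
t: 5.12
tcp_pos: [0.5312, -0.0081, 0.1899]
tcp_rot: [-0.142, 0.99, 0.0, -0.001]
wrist_force: [0.2, -0.2, -0.3]
grip_width: 0.548
grip_force: 61.6
```

```bash
python3 - <<'E'
from h import *
s=r.observe();print(s["tcp_pos"],s["wrist_force"],s["grip_width"])
cs,a=snap("side","s3.png");cw,b=snap("wrist","w3.png");ct,t=snap("top","t3.png")
A=cv2.resize(a[110:310,240:420],(540,600));B=cv2.resize(b[180:420,220:420],(250,300));C=cv2.resize(t[180:340,240:373],(250,300))
cv2.imwrite("pics/c3.png",np.hstack([A,np.vstack([B,C])]))
E
```

```text
[ 0.53118585 -0.00814125  0.18989589] [ 0.17023137 -0.20122332 -0.29557623] 0.5483638444890997
```

View pics/c3.png

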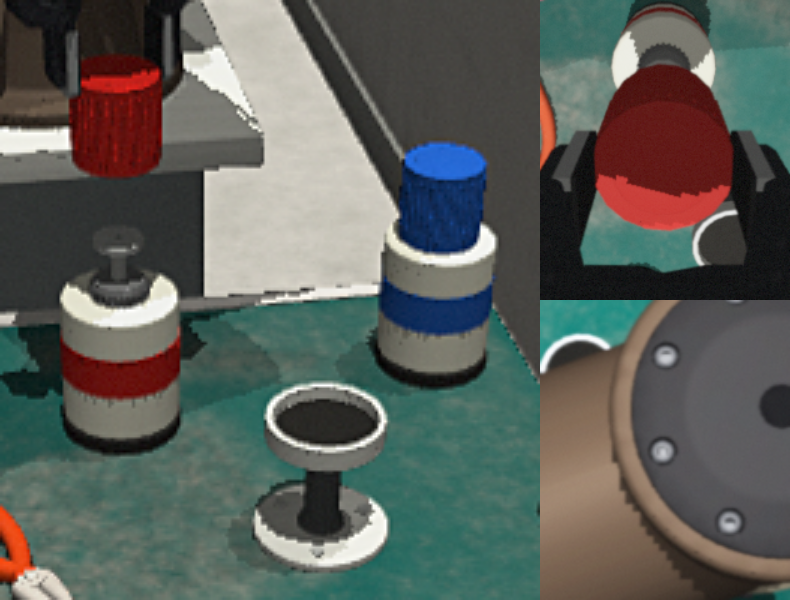

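The cap is held upright. The pump head is bare in the side view, and the bottle and blue dispenser are standing. Now over to the dish.

Request:
send_rows(
  commands=[
    [0.0312, 0.0234, 0, 0, 0, 0, 0.03],
    [0.0312, 0.0234, 0, 0, 0, 0, 0.03],
    [0.0312, 0.0234, 0, 0, 0, 0, 0.03],
    [0.0312, 0.0234, 0, 0, 0, 0, 0.03],
    [0, 0, -0.03, 0, 0, 0, 0.03],
    [0, 0, -0.03, 0, 0, 0, 0.03],
    [0, 0, -0.023, 0, 0, 0, 0.03],
    [0, 0, 0, 0, 0, 0, 0.03],
    [0, 0, 0, 0, 0, 0, 0.03],
  ],
)

```text
t: 6.4
tcp_pos: [0.6571, 0.0855, 0.1083]
tcp_rot: [-0.143, 0.99, -0.0, 0.0]
wrist_force: [0.8, -0.4, -0.3]
grip_width: 0.552
grip_force: 61.6
```

```bash
python3 - <<'E'
from h import *
s=r.observe();print(s["tcp_pos"],s["wrist_force"],s["grip_width"])
cs,a=snap("side","s4.png");cw,b=snap("wrist","w4.png")
x,y=proj(cs,[.656,.0855,.09]).astype(int);print(x,y)
A=cv2.resize(a[y-50:y+50,x-40:x+40],(480,600),interpolation=cv2.INTER_CUBIC);B=cv2.resize(b[180:440,220:420],(300,390))
B=np.vstack([B,np.zeros((210,300,3),np.uint8)])
cv2.imwrite("pics/c4.png",np.hstack([A,B]))
E
```

```text
[0.65709836 0.08552833 0.10832382] [ 0.84806391 -0.4246832  -0.2720905 ] 0.5519926810157081
348 241
```

View pics/c4.png

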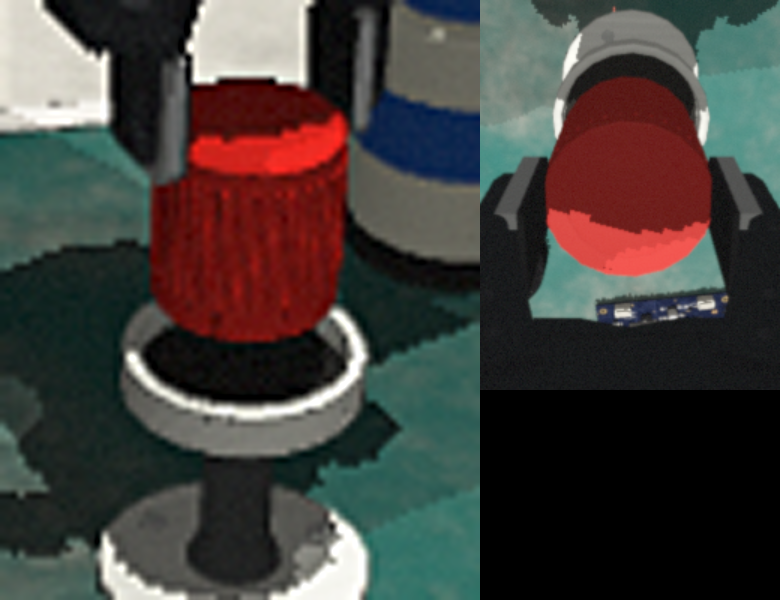

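The side crop shows the cap centred over the dish laterally (about 246 against 245). The wrist view agrees (630 against 630). One check along the side camera's depth direction remains.

```bash
python3 - <<'E'
from h import *
cs=r.get_calibration("side")
th=np.linspace(0,2*np.pi,360)
def ext(x,y,z,R):
    P=np.array([proj(cs,[x+R*np.cos(t),y+R*np.sin(t),z]) for t in th]); return P.min(0).round(1),P.max(0).round(1)
print("cap rim",ext(.657,.0855,.0963,.025),"cap top",ext(.657,.0855,.1483,.025))
print("dish outer",ext(.657,.0855,.078,.033),"inner",ext(.657,.0855,.078,.029))
# measured column profile through dish (crop col 245)
im=cv2.imread("pics/s4.png");print([(y,im[y,349].tolist()) for y in range(244,268)])
s0=cv2.imread("pics/side0.png");print([(y,s0[y,349].tolist()) for y in range(234,246)])
E
```

```text
cap rim (array([333.5, 230.3]), array([364.7, 247.4])) cap top (array([334.4, 202.7]), array([366.5, 219.2]))
dish outer (array([328.2, 237. ]), array([369. , 259.9])) inner (array([330.7, 238.3]), array([366.5, 258.5]))
[(244, [12, 19, 110]), (245, [13, 17, 111]), (246, [23, 26, 120]), (247, [17, 22, 116]), (248, [18, 18, 11]), (249, [17, 19, 14]), (250, [16, 17, 17]), (251, [15, 16, 14]), (252, [14, 17, 14]), (253, [13, 16, 14]), (254, [14, 14, 19]), (255, [14, 11, 17]), (256, [7, 9, 7]), (257, [0, 0, 0]), (258, [88, 93, 95]), (259, [219, 230, 230]), (260, [223, 232, 231]), (261, [102, 109, 109]), (262, [115, 123, 124]), (263, [117, 124, 123]), (264, [118, 124, 124]), (265, [121, 128, 129]), (266, [116, 122, 122]), (267, [49, 50, 49])]
[(234, [97, 107, 65]), (235, [98, 108, 68]), (236, [90, 101, 64]), (237, [151, 161, 145]), (238, [255, 255, 255]), (239, [110, 118, 118]), (240, [114, 119, 119]), (241, [120, 127, 125]), (242, [114, 122, 121]), (243, [20, 25, 26]), (244, [33, 36, 36]), (245, [37, 42, 42])]
```

Predicted and measured rims match to under a pixel, so I lower slowly.

Request:
send_rows(
  commands=[
    [0, 0, -0.01, 0, 0, 0, 0.03],
    [0, 0, -0.008, 0, 0, 0, 0.03],
    [0, 0, -0.004, 0, 0, 0, 0.03],
    [0, 0, -0.002, 0, 0, 0, 0.03],
    [0, 0, 0, 0, 0, 0, 0.03],
    [0, 0, 0, 0, 0, 0, 0.03],
  ],
)

```text
t: 7.25
tcp_pos: [0.6567, 0.0856, 0.0839]
tcp_rot: [-0.142, 0.99, 0.0, 0.0]
wrist_force: [0.4, 0.6, 0.1]
grip_width: 0.552
grip_force: 61.6
```

Request:
send_rows(
  commands=[
    [0, 0, -0.0015, 0, 0, 0, 0.03],
    [0, 0, 0, 0, 0, 0, 0.03],
  ],
)

```text
t: 7.5
tcp_pos: [0.6566, 0.0855, 0.0822]
tcp_rot: [-0.142, 0.99, 0.0, 0.0]
wrist_force: [0.7, 1.1, -0.2]
grip_width: 0.552
grip_force: 61.7
```

Request:
send_rows(
  commands=[
    [0, 0, -0.001, 0, 0, 0, 0.03],
    [0, 0, 0, 0, 0, 0, 0.03],
  ],
)

```text
t: 7.75
tcp_pos: [0.6568, 0.0855, 0.0821]
tcp_rot: [-0.143, 0.99, -0.0, 0.0]
wrist_force: [-2.1, -0.2, 5.7]
grip_width: 0.554
grip_force: 62.3
```

Request:
send_rows(
  commands=[
    [0, 0, -0.0005, 0, 0, 0, 0.03],
    [0, 0, 0, 0, 0, 0, 0.03],
  ],
)

```text
t: 8.0
tcp_pos: [0.6568, 0.0855, 0.0821]
tcp_rot: [-0.143, 0.99, -0.0, 0.001]
wrist_force: [-3.8, 0.0, 8.8]
grip_width: 0.553
grip_force: 62.5
```

Contact is at the expected floor height (about 9 N). Releasing gently.

Request:
send_rows(
  commands=[
    [0, 0, 0.0008, 0, 0, 0, 0.044],
    [0, 0, 0, 0, 0, 0, 0.05],
    [0, 0, 0, 0, 0, 0, 0.055],
    [0, 0, 0, 0, 0, 0, 0.06],
    [0, 0, 0, 0, 0, 0, 0.07],
    [0, 0, 0, 0, 0, 0, 0.08],
    [0, 0, 0, 0, 0, 0, 0.0854],
    [0, 0, 0, 0, 0, 0, 0.0854],
  ],
)

```text
t: 9.0
tcp_pos: [0.6566, 0.0855, 0.0815]
tcp_rot: [-0.142, 0.99, 0.0, -0.0]
wrist_force: [0.2, -0.7, 0.2]
grip_width: 1.002
grip_force: 0.0
```

Request:
send_rows(
  commands=[
    [0, 0, 0.01, 0, 0, 0, 0.0854],
    [0, 0, 0.025, 0, 0, 0, 0.0854],
    [0, 0, 0.03, 0, 0, 0, 0.0854],
    [0, 0, 0.035, 0, 0, 0, 0.0854],
    [-0.04, -0.03, 0.02, 0, 0, 0, 0.06],
    [-0.04, -0.03, 0, 0, 0, 0, 0.03],
    [0, 0, 0, 0, 0, 0, 0],
    [0, 0, 0, 0, 0, 0, 0],
    [0, 0, 0, 0, 0, 0, 0],
  ],
)

```text
t: 10.12
tcp_pos: [0.5772, 0.026, 0.2015]
tcp_rot: [-0.143, 0.99, -0.0, 0.0]
wrist_force: [-0.0, -0.3, -0.2]
grip_width: -0.0
grip_force: 0.0
```

```bash
python3 - <<'E'
from h import *
s=r.observe();print(s["tcp_pos"],s["wrist_force"],s["grip_width"])
cs,a=snap("side","s5.png");cw,b=snap("wrist","w5.png")
A=cv2.resize(a[160:320,240:420],(506,450),interpolation=cv2.INTER_CUBIC)
B=cv2.resize(b[:,120:440],(290,435));B=np.vstack([B,np.zeros((15,290,3),np.uint8)])
cv2.imwrite("pics/c5.png",np.hstack([A,B]))
E
```

```text
[0.57723077 0.02596796 0.20147966] [-0.02354112 -0.27450817 -0.15428393] -0.00037929421895965224
```

View pics/c5.png

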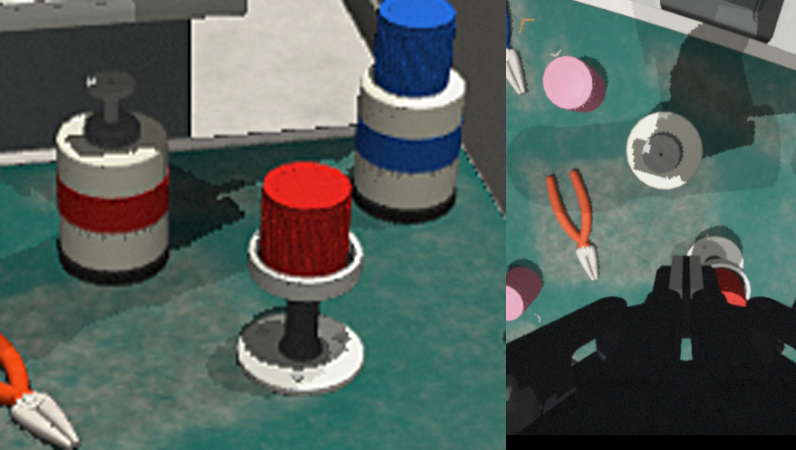

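The cap sits level inside the dish. The bared pump head is at about (291,170) in the wrist view.

```bash
python3 - <<'E'
from h import *
cw=r.get_calibration("wrist");cs=r.get_calibration("side")
x0=240;k=180/506; ps=(240+112*k,160+81*k)
b=cv2.imread("pics/w5.png");g=cv2.cvtColor(b,cv2.COLOR_BGR2GRAY)
print(plane(cw,291,170,.128),ps,plane(cs,*ps,.128),two(cw,(291,170),cs,ps))
m=(g[110:225,235:350]>150).astype(np.uint8);cc=max(cv2.findContours(m,cv2.RETR_EXTERNAL,cv2.CHAIN_APPROX_NONE)[0],key=cv2.contourArea)
(cx,cy),R=cv2.minEnclosingCircle(cc);print(cx+235,cy+110,R,plane(cw,cx+235,cy+110,.09))
E
```

```text
[ 0.53328435 -0.00676916  0.128     ] (279.84189723320156, 188.81422924901187) [ 0.53263946 -0.00868699  0.128     ] (array([ 0.53312773, -0.00774667,  0.12814444]), np.float64(0.0019906104151311906))
293.782901763916 165.86092376708984 42.77247619628906 [ 0.53260766 -0.00762326  0.09      ]
```

Request:
send_rows(
  commands=[
    [-0.0221, -0.017, 0, 0, 0, 0, 0],
    [-0.0221, -0.017, 0, 0, 0, 0, 0],
    [0, 0, -0.03, 0, 0, 0, 0],
    [0, 0, -0.025, 0, 0, 0, 0],
    [0, 0, -0.012, 0, 0, 0, 0],
    [0, 0, 0, 0, 0, 0, 0],
    [0, 0, -0.004, 0, 0, 0, 0],
    [0, 0, -0.004, 0, 0, 0, 0],
    [0, 0, 0, 0, 0, 0, 0],
  ],
)

```text
t: 11.35
tcp_pos: [0.5324, -0.0085, 0.1265]
tcp_rot: [-0.142, 0.99, 0.0, 0.0]
wrist_force: [-0.1, -0.4, 1.0]
grip_width: -0.003
grip_force: 0.0
```

Request:
send_rows(
  commands=[
    [0, 0, -0.004, 0, 0, 0, 0],
    [0, 0, -0.003, 0, 0, 0, 0],
    [0, 0, 0, 0, 0, 0, 0],
    [0, 0, 0, 0, 0, 0, 0],
  ],
)

```text
t: 11.85
tcp_pos: [0.5324, -0.0085, 0.1195]
tcp_rot: [-0.142, 0.99, -0.0, -0.0]
wrist_force: [-0.0, 0.2, 0.1]
grip_width: -0.001
grip_force: 0.0
```

Only about 0 N at 0.1195, where the spring should already show, so I look.

```bash
python3 - <<'E'
from h import *
s=r.observe();print(s["tcp_pos"],s["wrist_force"],s["torque"],s["grip_width"])
cs,a=snap("side","s6.png");cw,b=snap("wrist","w6.png")
A=cv2.resize(a[150:250,240:330],(450,500),interpolation=cv2.INTER_CUBIC)
B=cv2.resize(b[140:380,220:420],(350,420));B=np.vstack([B,np.zeros((80,350,3),np.uint8)])
cv2.imwrite("pics/c6.png",np.hstack([A,B]))
E
```

```text
[ 0.53240384 -0.00853262  0.11952602] [-0.03843094  0.23307279  0.08681509] [ 0.03570616 -0.00131882  0.10986747] -0.0009627827603156254
```

View pics/c6.png

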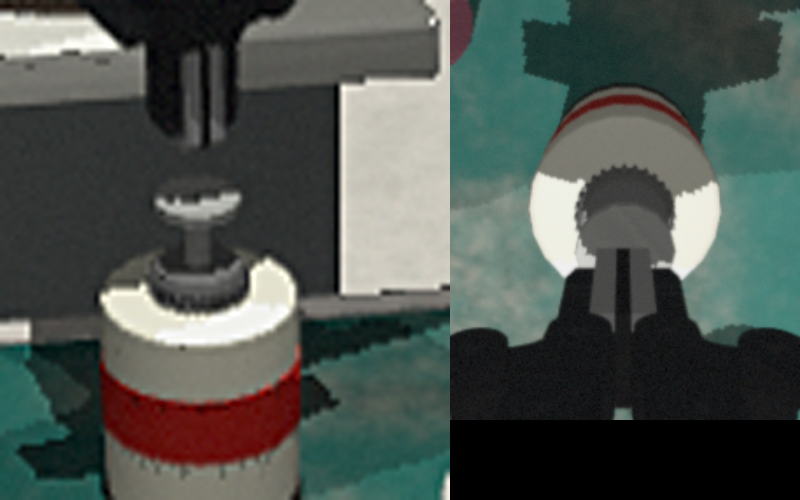

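The shut fingertips (side-crop row 145) are centred over the head (row 190) but still above it, about 10–15 mm. The head is still up, so I keep going down in small steps and watch the force.

Request:
send_rows(
  commands=[
    [0, 0, -0.003, 0, 0, 0, 0],
    [0, 0, -0.002, 0, 0, 0, 0],
    [0, 0, 0, 0, 0, 0, 0],
  ],
)

```text
t: 12.32
tcp_pos: [0.5322, -0.0085, 0.1142]
tcp_rot: [-0.142, 0.99, -0.0, -0.0]
wrist_force: [-0.0, 0.3, -0.1]
grip_width: -0.001
grip_force: 0.0
```

Request:
send_rows(
  commands=[
    [0, 0, -0.003, 0, 0, 0, 0],
    [0, 0, -0.002, 0, 0, 0, 0],
    [0, 0, 0, 0, 0, 0, 0],
  ],
)

```text
t: 12.7
tcp_pos: [0.5322, -0.0085, 0.1093]
tcp_rot: [-0.142, 0.99, -0.0, -0.0]
wrist_force: [0.0, 0.3, 0.5]
grip_width: 0.002
grip_force: 0.0
```

Request:
send_rows(
  commands=[
    [0, 0, -0.002, 0, 0, 0, 0],
    [0, 0, -0.002, 0, 0, 0, 0],
    [0, 0, 0, 0, 0, 0, 0],
  ],
)

```text
t: 13.08
tcp_pos: [0.5322, -0.0086, 0.1053]
tcp_rot: [-0.142, 0.99, -0.0, -0.0]
wrist_force: [0.6, -0.4, 0.2]
grip_width: 0.004
grip_force: 0.0
```

```bash
python3 - <<'E'
from h import *
cs,a=snap("side","s7.png")
for z in(.105,.12,.128,.136,.145):print(z,proj(cs,[.5324,-.0085,z]).round(1))
for f in("s6","s7"):
    im=cv2.imread(f"pics/{f}.png",0);print(f,[(y,int(im[y,276:284].mean()),int(im[y,276:284].max())) for y in range(168,204)])
s=r.observe();print(s["joint_pos"],s["wrist_force"])
A=cv2.resize(a[150:250,240:330],(540,600),interpolation=cv2.INTER_CUBIC);cv2.imwrite("pics/c7.png",A)
E
```

```text
0.105 [280.2 200.4]
0.12 [280.  192.8]
0.128 [279.9 188.7]
0.136 [279.8 184.6]
0.145 [279.8 179.9]
s6 [(168, 50, 72), (169, 53, 84), (170, 53, 82), (171, 53, 81), (172, 55, 83), (173, 56, 82), (174, 63, 97), (175, 67, 97), (176, 67, 97), (177, 68, 100), (178, 63, 96), (179, 50, 66), (180, 48, 57), (181, 47, 50), (182, 47, 50), (183, 47, 49), (184, 48, 51), (185, 56, 61), (186, 63, 65), (187, 61, 65), (188, 52, 61), (189, 70, 99), (190, 141, 189), (191, 182, 185), (192, 170, 175), (193, 125, 148), (194, 83, 88), (195, 69, 86), (196, 56, 69), (197, 57, 68), (198, 57, 71), (199, 55, 71), (200, 55, 70), (201, 57, 73), (202, 55, 73), (203, 44, 57)]
s7 [(168, 45, 75), (169, 52, 74), (170, 51, 72), (171, 52, 74), (172, 52, 73), (173, 52, 72), (174, 52, 75), (175, 52, 72), (176, 50, 72), (177, 52, 75), (178, 53, 78), (179, 57, 97), (180, 57, 98), (181, 59, 98), (182, 61, 98), (183, 63, 95), (184, 67, 97), (185, 66, 93), (186, 55, 82), (187, 57, 64), (188, 58, 61), (189, 51, 60), (190, 87, 102), (191, 167, 192), (192, 175, 182), (193, 126, 148), (194, 85, 89), (195, 69, 86), (196, 56, 68), (197, 59, 71), (198, 55, 70), (199, 55, 70), (200, 56, 73), (201, 57, 70), (202, 54, 71), (203, 43, 58)]
[ 3.52557528e-01  2.11420779e-01 -4.33561962e-01  9.83727553e-06
 -9.26043282e-01 -1.63753232e+00] [ 0.06681254 -0.16057555 -0.39859614]
```

View pics/c7.png

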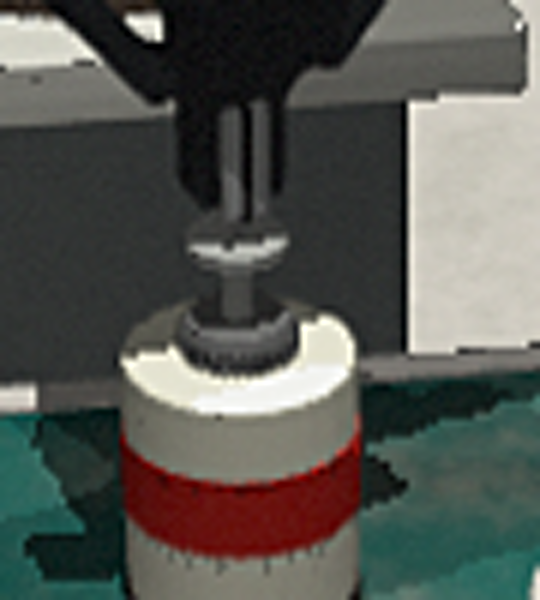

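The tips are at side row 186.5, z about 0.132, and the head top is at 0.128. The fingertips sit about 26 mm behind the reported TCP, so contact should come at TCP z about 0.102 and the stop at about 0.090.

Request:
send_rows(
  commands=[
    [0, 0, -0.003, 0, 0, 0, 0],
    [0, 0, -0.003, 0, 0, 0, 0],
    [0, 0, 0, 0, 0, 0, 0],
  ],
)

```text
t: 13.5
tcp_pos: [0.5321, -0.0086, 0.0992]
tcp_rot: [-0.142, 0.99, -0.0, -0.0]
wrist_force: [0.5, -0.2, -0.1]
grip_width: -0.0
grip_force: 0.0
```

Request:
send_rows(
  commands=[
    [0, 0, -0.003, 0, 0, 0, 0],
    [0, 0, -0.002, 0, 0, 0, 0],
    [0, 0, 0, 0, 0, 0, 0],
  ],
)

```text
t: 13.88
tcp_pos: [0.5325, -0.0085, 0.0947]
tcp_rot: [-0.142, 0.99, -0.0, 0.0]
wrist_force: [-0.6, 0.4, 3.9]
grip_width: -0.001
grip_force: 1.9
```

Request:
send_rows(
  commands=[
    [0, 0, -0.001, 0, 0, 0, 0],
    [0, 0, -0.001, 0, 0, 0, 0],
    [0, 0, 0, 0, 0, 0, 0],
  ],
)

```text
t: 14.25
tcp_pos: [0.5325, -0.0085, 0.0926]
tcp_rot: [-0.142, 0.99, -0.0, 0.0]
wrist_force: [-0.6, 0.2, 4.5]
grip_width: -0.001
grip_force: 2.2
```

The spring is engaged (3.9 N, then 4.5 N). The stop should be near 0.085.

Request:
send_rows(
  commands=[
    [0, 0, -0.002, 0, 0, 0, 0],
    [0, 0, -0.002, 0, 0, 0, 0],
    [0, 0, -0.0015, 0, 0, 0, 0],
    [0, 0, 0, 0, 0, 0, 0],
  ],
)

```text
t: 14.75
tcp_pos: [0.5325, -0.0085, 0.0871]
tcp_rot: [-0.142, 0.99, -0.0, 0.0]
wrist_force: [-1.9, -0.2, 7.6]
grip_width: 0.0
grip_force: 3.1
```

Request:
send_rows(
  commands=[
    [0, 0, -0.001, 0, 0, 0, 0],
    [0, 0, -0.0005, 0, 0, 0, 0],
    [0, 0, 0, 0, 0, 0, 0],
  ],
)

```text
t: 15.12
tcp_pos: [0.5326, -0.0085, 0.0864]
tcp_rot: [-0.143, 0.99, -0.0, 0.0]
wrist_force: [-4.3, 1.0, 13.0]
grip_width: 0.002
grip_force: 6.3
```

Request:
send_rows(
  commands=[
    [0, 0, -0.001, 0, 0, 0, 0],
    [0, 0, 0, 0, 0, 0, 0],
  ],
)

```text
t: 15.38
tcp_pos: [0.533, -0.0086, 0.0864]
tcp_rot: [-0.143, 0.99, -0.0, 0.001]
wrist_force: [-6.7, 1.4, 19.9]
grip_width: -0.004
grip_force: 10.2
```

At the stop: z is unchanged while the force rises to 20 N. Releasing and rising.

Request:
send_rows(
  commands=[
    [0, 0, 0.002, 0, 0, 0, 0],
    [0, 0, 0.005, 0, 0, 0, 0],
    [0, 0, 0.008, 0, 0, 0, 0],
    [0, 0, 0.02, 0, 0, 0, 0],
    [0, 0, 0.04, 0, 0, 0, 0],
    [-0.02, 0, 0.04, 0, 0, 0, 0],
    [-0.04, 0, 0.01, 0, 0, 0, 0],
    [0, 0, 0, 0, 0, 0, 0],
    [0, 0, 0, 0, 0, 0, 0],
  ],
)

```text
t: 16.5
tcp_pos: [0.4724, -0.0084, 0.2094]
tcp_rot: [-0.143, 0.99, 0.0, 0.0]
wrist_force: [0.6, -0.1, 0.3]
grip_width: -0.005
grip_force: 0.0
```

```bash
python3 - <<'E'
from h import *
s=r.observe();print(s["t"],s["tcp_pos"],s["wrist_force"])
cs,a=snap("side","s8.png")
im=cv2.cvtColor(a,cv2.COLOR_BGR2GRAY);print([(y,int(im[y,276:284].mean())) for y in range(184,197)])
cv2.imwrite("pics/c8.png",cv2.resize(a[140:320,220:420],(600,540),interpolation=cv2.INTER_CUBIC))
E
```

```text
16.5 [ 0.47235642 -0.008379    0.2094448 ] [ 0.55481846 -0.07809864  0.29575339]
[(184, 61), (185, 145), (186, 209), (187, 198), (188, 190), (189, 186), (190, 204), (191, 206), (192, 199), (193, 133), (194, 80), (195, 67), (196, 54)]
```

View pics/c8.png

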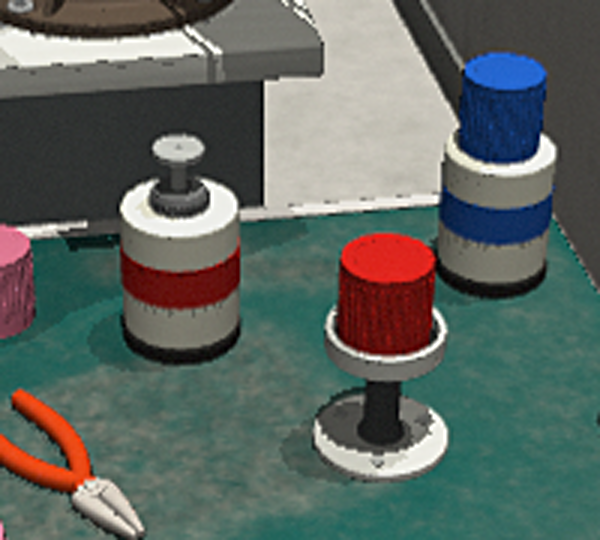

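The pump head is back up at the same rows as before. The cap is seated in the dish, both bottles are upright, and the robot is clear. Handing in.

```bash
python3 -c "
from cell import r
print(r.finish_job())"
```

```text
the job is handed in; nothing more can be done
None
```

The job is handed in: the red cap sits open side down in the holder's dish, the red pump was pressed to its stop (about 20 N) and rose again, and both dispensers stand upright, the blue one still capped.

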